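# Line up the bench supplies by height

### The arm

A 6-joint arm with a two-finger parallel gripper is mounted at the origin on a cart in front of the work surface, level with it; the furniture and walls round the work are solid. World frame = base frame: x ahead of the robot, y to its left, z up, the work surface at z = 0. Lengths are in m, angles in rad, forces in N, time in s.
With the tool pointing down it reaches from about 0.35 to 0.925 m from the base axis. Payload 6.4 kg.
Tool frame: the origin (TCP) lies midway between the tips of the shut fingers; the grasp point (between the pads) lies 19 mm behind it; y points along the fingers, z is the direction in which the jaws open and shut, and the axes are right-handed (so a half turn about y gives the same grasp; the last joint's range is limited). The gripper opens to 85 mm and grips with 20 to 120 N. Pads are 22 mm wide; open, the fingers measure 114 mm over their backs; the gripper's body (76 mm by 85 mm) begins 54 mm behind the grasp point. The pads swing forward as they close: fully open they stand 13 mm farther back than shut.
Start: joints at [-1.485, 0.245, 1.558, -0, 1.339, -0.174], TCP at [0.167, -0.628, 0.231] pointing down, gripper open.
Joint ranges: [-3.13, 3.13], [-1.02, 2.26], [0.13, 2.54], [-0.95, 4.09], [0.21, 2.88], [-2.74, 2.74]. Speed limits (rad/s): [2.57, 2.57, 3.14, 3.14, 3.14, 3.14].

### API

Orientations are given as a unit quaternion [x, y, z, w].
In Python, from bench import robot gives the robot as it stands. The module is installed in compiled form; this text tells all that it offers.
- The arm moves only by the tool move_arm, never from a script. Its argument "moves" is text: rows parted by semicolons, each of 7 numbers parted by spaces: the shift along the tool's x, y, z in cm, then the turn, a rotation vector about the tool's x, y, z in rad, then the opening, from 0 (shut) to 1 (fully open). A call has 1 to 10 rows; each row shifts and turns the commanded pose from where the row before left it, along the tool's axes as they then stand; what a row does not reach is not made up. A row lasts 1/10 s, in which the tool goes at most 50 mm and 8.59 degrees, less where a joint would pass 70% of its speed; a pose out of reach is approached as far as the arm can. A call with a gripper value outside its range is refused whole. The fingers move at their own pace and stop on an object; "force" is the grip in N (left out, the last holds). Time passes only in rows, so rows that do not move let the fingers close. It gives the time, the measured TCP pose, the force and the opening at its end, in the units of the state.
- robot.sense(): the state, without advancing time (a new reading comes with each control period).
- robot.camera(name): name is "scene" or "top" or "wrist"; returns the picture (480x640x3 uint8, red, green, blue); there is no depth.
- robot.camera_model(name): a dict with "mtx" (3x3 intrinsics, pixels), "world_to_cam" (4x4, takes a point from world to camera coordinates); the wrist camera has in their place "mount" (4x4, takes a point from camera to tool coordinates, whose origin is the TCP and whose axes are the tool frame's). Camera axes: x right, y up, looking along -z (the intrinsics and any distortion apply to the point x, -y, -z); pixel columns grow to the right and rows downward; lengths in m; the calibration is good to about 2 mm. A picture is of the moment at which its call begins: read the wrist's pose just before it. camera_model takes no time and is no camera call.
- robot.job_done(): hands the job in, once; it reports no verdict.
The state is a dict: "time": time; "joint_pos": joint angles; "joint_vel": joint speeds; "tau": joint torques, N m; "tcp_pos": TCP position; "ee_rot": TCP orientation; "contact_force": force on the tool from outside, world axes, zero at the start; "torque": the same for the moment, N m; "gripper_width": finger opening in m.
Only numpy, scipy, OpenCV 4.12 (cv2) and the standard library are available. Lean on these libraries where they do the work, as an engineer would, in place of code of your own. Each camera call takes 0.05 s, during which the arm holds its last target.

### The job

Put the steel dapping plate, the solder spool, the flux jar and the oil bottle away on the wooden stand, one standing as it stands now on the middle of each round black pad, in order of overall height: the lowest next to the raised brown stop block at one end of the stand, the tallest at the other end. Let go of everything and leave it standing still.

Things in the scene. Friction and masses are not known exactly. Their poses are not given: they have to be found in the camera images.
- dapping_block: steel dapping plate with round hollows in its top, a flat grey block 46 mm (its x) by 58 mm (its y), 15 mm high, lying flat; grip it across the 46 mm width. Origin at the centre of its underside, z up. It may be turned any way on its pad.
- solder_spool: small spool with black flanges and pale solder wire, standing on a flange, 38 mm in diameter and 28 mm high. Origin at the centre of its underside, z up along its axis.
- flux_jar: round cream-coloured jar with a black screw lid (fixed), 54 mm in diameter over the lid, 51 mm over the body, 58 mm high; grip the body 10 to 40 mm above its foot. Origin at the centre of its underside, z up along its axis. (Another such jar at the far back of the worktop, about 0.9 m from the robot, is not part of the job.)
- oil_bottle: round amber oil bottle with a pointed red spout, 36 mm in diameter, body and shoulder 64 mm high, 92 mm high with the spout; grip the body 10 to 45 mm above its foot. Origin at the centre of its underside, z up along its axis.
- stand: fixed board of light wood, 304 mm long (its x), 76 mm wide (its y), 10 mm thick, lying any way round. At its -x end stands the brown stop block, 22 mm long, as wide as the board, its top 30 mm above the worktop, its inner face 50 mm from the middle of pad_1. The pads' centres lie on its x axis at -80, -16, +48 and +112 mm. Origin at the middle of its underside, z up.
- pad_1: round black rubber pad on the stand, the one next to the stop block; 56 mm in diameter, 2 mm thick, fixed. Origin at the centre of its underside, 10 mm above the worktop; its top is 12 mm above the worktop.
- pad_2: round black rubber pad, the second from the stop block; size, origin and heights as pad_1. Neighbouring pads are 64 mm apart, centre to centre.
- pad_3: round black rubber pad, the third from the stop block; size, origin and heights as pad_1.
- pad_4: round black rubber pad, the fourth from the stop block, at the open end of the stand; size, origin and heights as pad_1.
Mind the look-alikes: they are no part of the job. Leave any green or yellow look-alike of the flux_jar alone. What is shaped like the solder_spool but orange or purple is not meant.

How it is judged:
At the end, for the whole second after the job is handed in: Dapping plate on pad 1 (next to the stop), spool on pad 2, jar on pad 3, bottle on pad 4: each centre within 12 mm of the pad's centre, its foot resting on the pad (within 4 mm in height), upright within 0.12 rad, at rest and released (horizontal distance between dapping_block and pad_1 below 0.012 m and height (world z) of dapping_block between 0.008 and 0.016 m and angle between each of dapping_block, solder_spool, flux_jar, oil_bottle's own z axis and vertical below 0.12 rad and linear speed of each of dapping_block, solder_spool, flux_jar, oil_bottle below 0.02 m/s and contact force between each of dapping_block, solder_spool, flux_jar, oil_bottle and the fingers below 0.1 N and horizontal distance between solder_spool and pad_2 below 0.012 m and height (world z) of solder_spool between 0.008 and 0.016 m and horizontal distance between flux_jar and pad_3 below 0.012 m and height (world z) of flux_jar between 0.008 and 0.016 m and horizontal distance between oil_bottle and pad_4 below 0.012 m and height (world z) of oil_bottle between 0.008 and 0.016 m); the robot touches nothing.
It also fails if it takes over 99 s, if anything falls off the work surface, if the arm or the gripper's body presses on something with over 40 N, if the wrist force passes 120 N, or if a joint passes its speed limit or range.

## Working session

There is one attempt and no reset: what is moved stays moved. The work goes in short steps, Python scripts to look and compute and a tool call to move; the robot and the scene stay as the last step left them, time stands still between calls to the robot, and variables do not carry over. Pictures are saved under pics/ and viewed, and the job is handed in when it is done.

Besides the shell and the picture viewer there is one more tool, called after "Call:" in YAML: its name, and indented under it one key for each argument. move_arm: Moves the arm, as the interface text tells. Its arguments: {"type":"object","properties":{"moves":{"type":"string"},"force":{"type":"number"}},"required":["moves"]}

```bash
mkdir -p pics; ls
python3 - <<'E'
from bench import robot
import cv2,numpy as np
np.set_printoptions(precision=4,suppress=True)
print(robot.sense())
for n in ["scene","top","wrist"]:
    im=robot.camera(n); cv2.imwrite(f"pics/{n}0.png",im[:,:,::-1]); m=robot.camera_model(n)
    for k in m: print(n,k,m[k])
E
```

```text
pics
{'time': 0.0, 'joint_pos': array([-1.4851,  0.2458,  1.559 ,  0.    ,  1.3387, -0.1741]), 'joint_vel': array([-0.0002,  0.    , -0.0002, -0.0007, -0.0012, -0.0008]), 'tau': array([ -0.0002, -42.9513, -32.6129,  -0.0001,   0.0054,   0.    ]), 'tcp_pos': array([ 0.1669, -0.6276,  0.2302]), 'ee_rot': array([-0.0916,  0.7018, -0.7005,  0.0916]), 'contact_force': array([-0.4326, -0.7454, -0.3298]), 'torque': array([0.0271, 0.0047, 0.0327]), 'gripper_width': 0.08518368933894906}
scene mtx [[568.2174   0.     319.8036]
 [  0.     568.2174 243.0508]
 [  0.       0.       1.    ]]
scene world_to_cam [[-0.6914 -0.7223  0.0113  0.3328]
 [ 0.3245 -0.2966  0.8982 -0.2168]
 [-0.6454  0.6247  0.4395 -1.0411]
 [ 0.      0.      0.      1.    ]]
top mtx [[502.3309   0.     324.3661]
 [  0.     502.3309 239.8939]
 [  0.       0.       1.    ]]
top world_to_cam [[ 0.0186 -0.9998 -0.012  -0.0189]
 [ 0.9932  0.017   0.1152 -0.5154]
 [-0.115  -0.0141  0.9933 -1.2208]
 [ 0.      0.      0.      1.    ]]
wrist mtx [[398.0101   0.     322.376 ]
 [  0.     398.0101 236.2618]
 [  0.       0.       1.    ]]
wrist mount [[-0.001  -0.9521 -0.3057 -0.0781]
 [ 0.0002  0.3057 -0.9521 -0.142 ]
 [ 1.     -0.001  -0.0001 -0.0008]
 [ 0.      0.      0.      1.    ]]
```

View pics/top0.png

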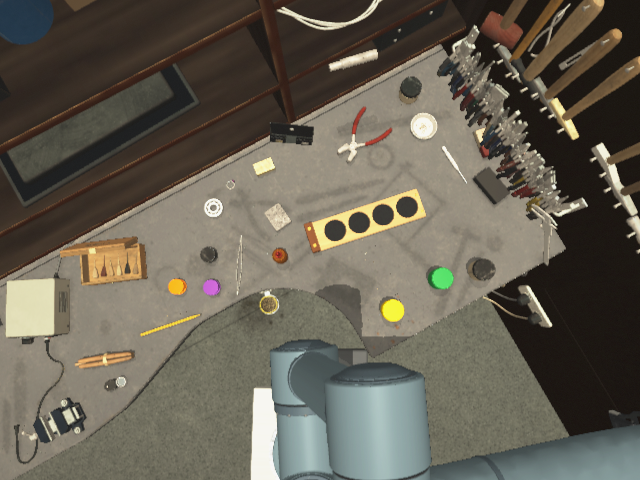

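View pics/scene0.png

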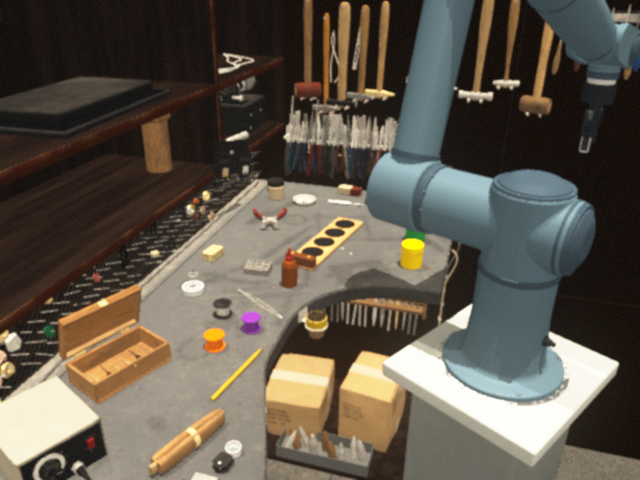

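View pics/wrist0.png

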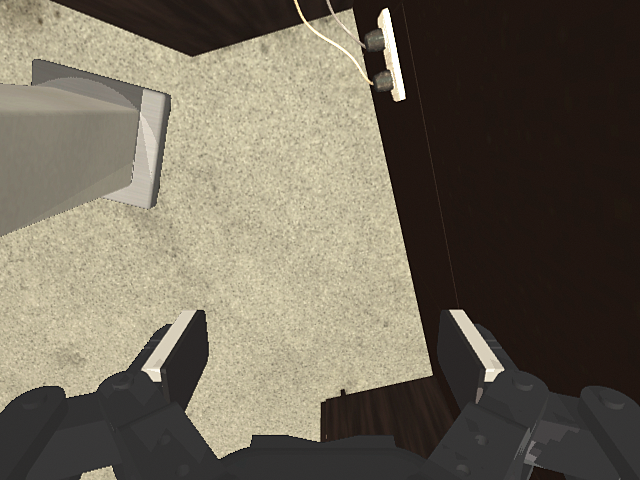

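Top view: plate (277,216), spool (209,255), bottle (280,255), jar with black lid (483,268); stand with pads from (335,230) to (407,207) and the stop at the left end (310,237). Measuring with zoomed crops.

```bash
cat > h.py <<'E'
from bench import robot
import cv2,numpy as np
from scipy.spatial.transform import Rotation as R
np.set_printoptions(precision=4,suppress=True)
def cast(px,z,name="top",W=None,K=None):
    m=robot.camera_model(name); K=m["mtx"]; 
    if W is None: W=m["world_to_cam"]
    T=np.linalg.inv(W)
    d=np.array([(px[0]-K[0,2])/K[0,0],-(px[1]-K[1,2])/K[1,1],-1.0])
    d=T[:3,:3]@d; o=T[:3,3]
    return o+d*(z-o[2])/d[2]
def wristW(s):
    T=np.eye(4);T[:3,:3]=R.from_quat(s["ee_rot"]).as_matrix();T[:3,3]=s["tcp_pos"]
    return np.linalg.inv(T@robot.camera_model("wrist")["mount"])
def proj(p,name="top",W=None):
    m=robot.camera_model(name);K=m["mtx"]
    if W is None: W=m["world_to_cam"]
    c=W[:3,:3]@np.array(p)+W[:3,3]
    return np.array([K[0,0]*c[0]/-c[2]+K[0,2],K[1,1]*-c[1]/-c[2]+K[1,2]])
E
python3 - <<'E'
from h import *
im=cv2.imread("pics/top0.png")
rows=[]
for c in [(277,216),(209,255),(280,255),(483,268),(335,225),(390,215)]:
    rows.append(cv2.resize(im[c[1]-28:c[1]+28,c[0]-28:c[0]+28],(260,260),interpolation=cv2.INTER_CUBIC))
cv2.imwrite("pics/crops0.png",np.vstack([np.hstack(rows[:3]),np.hstack(rows[3:])]))
g=cv2.cvtColor(im,cv2.COLOR_BGR2GRAY)
m=(g<50).astype(np.uint8); m[:, :200]=0
n,l,st,ce=cv2.connectedComponentsWithStats(m)
for i in range(1,n):
    x,y,w,h,a=st[i]
    if 80<a<800 and 150<ce[i][0]<520 and 180<ce[i][1]<300: print(ce[i],w,h,a,cast(ce[i],.012),cast(ce[i],.058))
E
```

```text
[484.1075 190.6344] 22 26 93 [ 0.6508 -0.4135  0.012 ] [ 0.6406 -0.3994  0.058 ]
```

View pics/crops0.png

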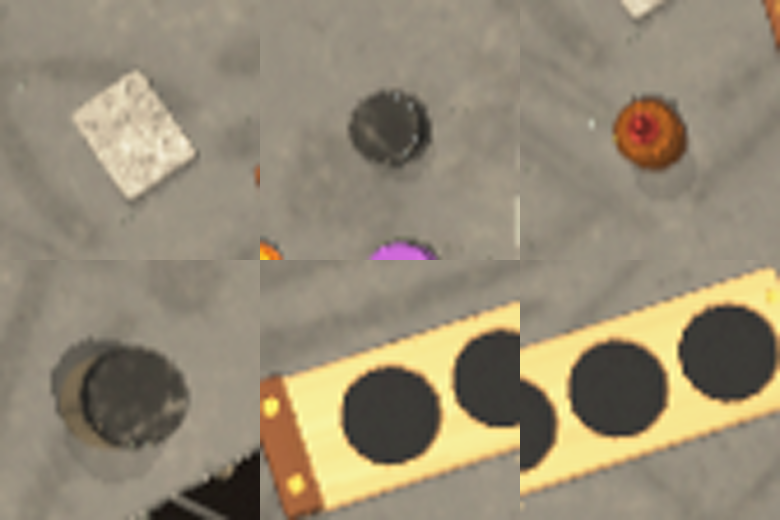

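Run:
```python
from h import *
im=cv2.imread("pics/top0.png")
hsv=cv2.cvtColor(im,cv2.COLOR_BGR2HSV);g=cv2.cvtColor(im,cv2.COLOR_BGR2GRAY)
def comp(mask,box,z,lab):
    x0,y0,x1,y1=box; m=np.zeros(g.shape,np.uint8); m[y0:y1,x0:x1]=mask[y0:y1,x0:x1]
    n,l,st,ce=cv2.connectedComponentsWithStats(m)
    for i in range(1,n):
        if st[i][4]>60:
            c,_=cv2.findContours((l==i).astype(np.uint8),cv2.RETR_EXTERNAL,cv2.CHAIN_APPROX_NONE)
            e=cv2.fitEllipse(c[0]); r=cv2.minAreaRect(c[0])
            print(lab,st[i],ce[i],"ell",np.round(e[0],1),np.round(e[1],1),"->",cast(e[0],z))
            if lab=="plate": 
                b=cv2.boxPoints(r); print(np.array([cast(p,z) for p in b]))
comp((g<85).astype(np.uint8),(315,190,422,245),.012,"pad")
comp((g<85).astype(np.uint8),(195,240,222,268),.028,"spool")
comp((g<100).astype(np.uint8),(470,255,500,283),.058,"jarlid")
comp((hsv[...,1]>120).astype(np.uint8),(268,242,290,266),.05,"bottle")
comp((g>165).astype(np.uint8),(260,200,295,235),.015,"plate")
```

```text
pad [396 197  21  20 333] [406.3904 206.5616] ell [406.4 206.6] [19.4 20.1] -> [ 0.6065 -0.2162  0.012 ]
pad [373 205  20  20 328] [382.4878 214.3689] ell [382.5 214.4] [19.4 19.7] -> [ 0.5854 -0.1557  0.012 ]
pad [349 212  20  21 329] [358.614  222.2462] ell [358.6 222.2] [19.5 19.7] -> [ 0.5642 -0.0954  0.012 ]
pad [325 220  20  21 335] [334.597  230.0657] ell [334.6 230.1] [19.7 19.9] -> [ 0.5432 -0.0349  0.012 ]
spool [200 247  18  16 178] [209.0899 254.3764] ell [208.9 254.5] [14.  16.5] -> [0.4743 0.2772 0.028 ]
jarlid [470 257  25  24 426] [481.6455 268.3028] ell [481.4 268.3] [21.1 24.9] -> [ 0.4501 -0.3896  0.058 ]
bottle [272 248  16  15 176] [279.3977 255.4943] ell [279.4 255.5] [13.5 14.9] -> [0.4732 0.0992 0.05  ]
plate [265 203  26  28 389] [277.0823 216.5681] ell [277.2 216.5] [19.9 25.2] -> [0.5751 0.1112 0.015 ]
[[0.5852 0.1462 0.015 ]
 [0.6116 0.1088 0.015 ]
 [0.5647 0.0762 0.015 ]
 [0.5385 0.1135 0.015 ]]
```

```bash
cat >> h.py <<'E'
SD=np.array([.0633,-.1813,0]);SD/=np.linalg.norm(SD); SY=np.array([-SD[1],SD[0],0])
def goto(p,jaw=None,s=None):
    """print tool-frame yaw about y (do first), then shift after it, in cm"""
    s=s or robot.sense(); M=R.from_quat(s["ee_rot"])
    A=M.as_matrix()
    if jaw is not None:
        jaw=np.array(jaw,float)
        for sg in (1,-1):
            X=np.cross([0,0,-1],sg*jaw); B=np.column_stack([X,[0,0,-1],sg*jaw])
            rv=(M.inv()*R.from_matrix(B)).as_rotvec(); print("turn",sg,rv)
            print("  shift after cm",B.T@(np.array(p)-s["tcp_pos"])*100)
    else:
        print("tilt err",np.cross(A[:,1],[0,0,-1]),"shift cm",A.T@(np.array(p)-s["tcp_pos"])*100)
def shot(name):
    s=robot.sense(); im=robot.camera("wrist"); cv2.imwrite(f"pics/{name}.png",im[:,:,::-1]); 
    print("t",s["time"],"tcp",s["tcp_pos"],"w",s["gripper_width"],"F",s["contact_force"],"j",s["joint_pos"]); return s,im[:,:,::-1].copy()
E
python3 - <<'E'
from h import *
s=robot.sense(); print(R.from_quat(s["ee_rot"]).as_matrix(),SD,SY)
print(cast((484.1,269.7),.058))
goto(list(cast((484.1,269.7),.058)[:2])+[.15],SY)
E
```

```text
[[-0.9665 -0.0001  0.2569]
 [-0.2569  0.0015 -0.9664]
 [-0.0003 -1.     -0.0015]] [ 0.3296 -0.9441  0.    ] [0.9441 0.3296 0.    ]
[ 0.4468 -0.3959  0.058 ]
turn 1 [ 0.0009 -1.6469 -0.0014]
  shift after cm [-12.6658   8.0442  34.0648]
turn -1 [0.0014 1.4946 0.0009]
  shift after cm [ 12.6658   8.0442 -34.0648]
```

Call:
move_arm:
  moves: "0 0 0 0 -0.1497 0 1;0 0 0 0 -0.1497 0 1;0 0 0 0 -0.1497 0 1;0 0 0 0 -0.1497 0 1;0 0 0 0 -0.1497 0 1;0 0 0 0 -0.1497 0 1;0 0 0 0 -0.1497 0 1;0 0 0 0 -0.1497 0 1;0 0 0 0 -0.1497 0 1;0 0 0 0 -0.1497 0 1"

```text
time: 1.15
tcp_pos: [0.167, -0.6279, 0.2308]
ee_rot: [-0.545, 0.45, -0.45, 0.546]
contact_force: [0.2, 0.3, 0.1]
gripper_width: 0.0857
```

Call:
move_arm:
  moves: "0 0 0 0 -0.1497 0 1;-1.27 0.5 3.4 0 0 0 1;-1.27 0.5 3.4 0 0 0 1;-1.27 0.5 3.4 0 0 0 1;-1.27 0.5 3.4 0 0 0 1;-1.27 0.5 3.4 0 0 0 1;-1.27 0.5 3.4 0 0 0 1;-1.27 0.5 3.4 0 0 0 1;-1.27 0.5 3.4 0 0 0 1"

```text
time: 2.05
tcp_pos: [0.3912, -0.4414, 0.1908]
ee_rot: [-0.576, 0.41, -0.409, 0.577]
contact_force: [0.3, -0.8, 0.3]
gripper_width: 0.0859
```

Run:
```python
from h import *
s,im=shot("w1"); goto([.4468,-.3959,.15],SY,s)
```

```text
t 2.05 tcp [ 0.3912 -0.4414  0.1908] w 0.08592611693179732 F [ 0.3265 -0.8021  0.3109] j [-1.0377  0.1457  1.7491  0.      1.2473 -1.3733]
turn 1 [ 0.     -0.0003 -0.0005]
  shift after cm [-2.461   4.0814  6.7474]
turn -1 [0.0007 3.1413 0.0001]
  shift after cm [ 2.461   4.0814 -6.7474]
```

View pics/w1.png

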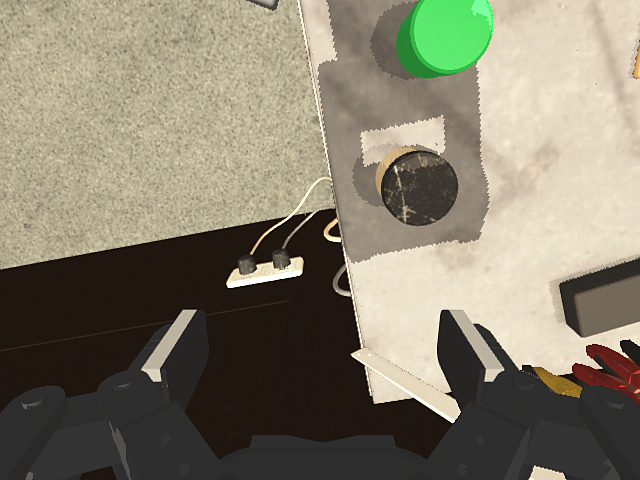

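Wrist view: black lid at about (420,188), green jar above it, fingers at the bottom.

Run:
```python
from h import *
s=robot.sense();W=wristW(s)
im=cv2.imread("pics/w1.png");g=cv2.cvtColor(im,cv2.COLOR_BGR2GRAY)
m=np.zeros_like(g);m[140:235,370:470]=(g<72)[140:235,370:470]
m=cv2.morphologyEx(m,cv2.MORPH_OPEN,np.ones((3,3)))
n,l,st,ce=cv2.connectedComponentsWithStats(m);i=1+np.argmax(st[1:,4])
c,_=cv2.findContours((l==i).astype(np.uint8),cv2.RETR_EXTERNAL,cv2.CHAIN_APPROX_NONE)
(c0,r)=cv2.minEnclosingCircle(c[0]);e=cv2.fitEllipse(cv2.convexHull(c[0]));print(st[i],c0,r,e)
p=cast(e[0],.058,"wrist",W);print(p,cast((420,188),.058,"wrist",W))
goto([p[0],p[1],.015],None,s)
```

```text
[ 398  163   60   63 2513] (427.1509094238281, 192.94322204589844) 36.48682403564453 ((423.125, 192.31295776367188), (60.78551483154297, 73.99567413330078), 57.35261917114258)
[ 0.4528 -0.3915  0.058 ] [ 0.4495 -0.3894  0.058 ]
tilt err [-0.0041  0.001   0.    ] shift cm [-2.334  17.4958  7.0178]
```

Call:
move_arm:
  moves: "-0.6 2 1.7 0 0 0 1;-0.6 2 1.7 0 0 0 1;-0.6 2 1.7 0 0 0 1;-0.6 1 1.7 0 0 0 1;0 0 0 0 0 0 1"

```text
time: 2.6
tcp_pos: [0.4467, -0.3952, 0.1188]
ee_rot: [-0.576, 0.41, -0.407, 0.578]
contact_force: [0.2, -0.2, 0.3]
gripper_width: 0.0855
```

Run:
```python
from h import *
s,im=shot("w2")
```

```text
t 2.6 tcp [ 0.4467 -0.3952  0.1188] w 0.08549708883143056 F [ 0.2047 -0.1793  0.3329] j [-0.9145  0.2494  1.7719  0.0003  1.1249 -1.2526]
```

View pics/w2.png

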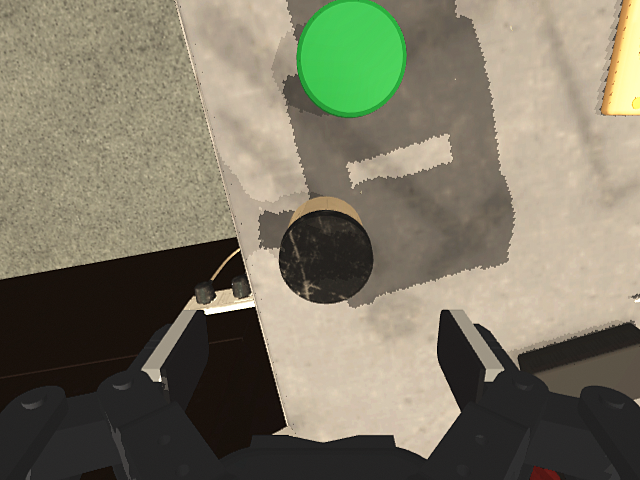

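Lid centred at (326,256), just about between the fingers.

Run:
```python
from h import *
s=robot.sense();W=wristW(s)
p=cast((326,256),.058,"wrist",W);print(p);goto([p[0],p[1],.012],None,s)
```

```text
[ 0.4475 -0.3938  0.058 ]
tilt err [-0.0017 -0.0016 -0.    ] shift cm [-0.2101 10.8198  0.2045]
```

Call:
move_arm:
  moves: "-0.1 3 0.1 0 0 0 1;0 3.5 0 0 0 0 1;0 3 0 0 0 0 1;0 1.2 0 0 0 0 1;0 0 0 0 0 0 0.3;0 0 0 0 0 0 0.3;0 0 0 0 0 0 0.3;0 0 0 0 0 0 0.3;0 0 0 0 0 0 0.3"
  force: 50

```text
time: 3.55
tcp_pos: [0.4485, -0.3982, 0.0169]
ee_rot: [0.577, -0.408, 0.411, -0.576]
contact_force: [-1.4, -0.1, 6.2]
gripper_width: 0.0494
```

Run:
```python
from h import *
s,im=shot("w3");print(s["gripper_width"]); goto([.4475,-.3938,.012],SY,s)
```

```text
t 3.55 tcp [ 0.4485 -0.3982  0.0169] w 0.049405255818550514 F [-1.4269 -0.1357  6.1738] j [-0.9148  0.4078  1.7911 -0.0003  0.9379 -1.2504]
0.049405255818550514
turn 1 [-0.0013 -0.0002  0.0047]
  shift after cm [-0.4427  0.4884  0.0539]
turn -1 [-0.0073  3.1414 -0.002 ]
  shift after cm [ 0.4427  0.4884 -0.0539]
```

View pics/w3.png

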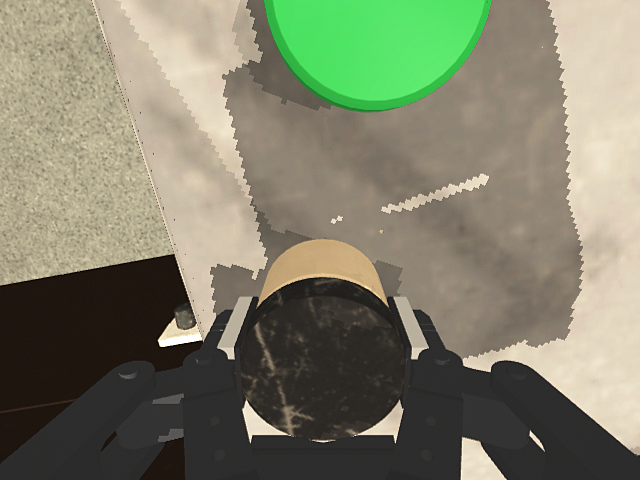

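Jar is between the pads, lid centred at (323,358). Lifting.

Call:
move_arm:
  moves: "0 -2 0 0 0 0 0.3;0 -3 0 0 0 0 0.3;0 -3 0 0 0 0 0.3;0 -1 0 0 0 0 0.3"

```text
time: 4.0
tcp_pos: [0.4486, -0.398, 0.1082]
ee_rot: [0.577, -0.407, 0.412, -0.576]
contact_force: [0.7, -0.6, -1.1]
gripper_width: 0.0493
```

Run:
```python
from h import *
m=np.array
s={"tcp_pos":m([.4485,-.3982,.0169]),"ee_rot":m([0.577,-0.408,0.411,-0.576])}
p=cast((323,358),.058,"wrist",wristW(s));print(p, R.from_quat(s["ee_rot"]).as_matrix().T@(p-s["tcp_pos"]))
s=robot.sense();print(s["tcp_pos"],s["contact_force"],s["gripper_width"])
goto([.5854,-.1557,.0895],SY,s)
```

```text
[ 0.4457 -0.3895  0.058 ] [-0.0089 -0.0411  0.0002]
[ 0.4486 -0.398   0.1082] [ 0.7318 -0.5868 -1.0924] 0.04930502657447552
turn 1 [-0.002   0.      0.0061]
  shift after cm [-18.3628   1.8687  20.9   ]
turn -1 [ 0.0096 -3.1416  0.0032]
  shift after cm [ 18.3628   1.8687 -20.9   ]
```

Call:
move_arm:
  moves: "-2.5 0 3 0 0 0 0.3;-2.5 0 3 0 0 0 0.3;-2.5 0 3 0 0 0 0.3;-2.5 0 3 0 0 0 0.3;-2.5 0 3 0 0 0 0.3;-2.5 0 3 0 0 0 0.3;-2.5 0 2.5 0 0 0 0.3;-0.2 0 0.4 0 0 0 0.3;0 0 0 0 0 0 0.3"

```text
time: 4.9
tcp_pos: [0.5861, -0.1593, 0.1034]
ee_rot: [0.577, -0.409, 0.408, -0.577]
contact_force: [0.3, -0.8, -1.9]
gripper_width: 0.0497
```

Run:
```python
from h import *
s,im=shot("w4");
a=np.array([.5854,-.1557,.032])+.0065*np.array([.33,-.944,0]); goto(a,SY,s)
W=wristW(s)
print([proj([*p,.012],"wrist",W) for p in [(.5432,-.0349),(.5642,-.0954),(.5854,-.1557),(.6065,-.2162)]])
```

```text
t 4.9 tcp [ 0.5861 -0.1593  0.1034] w 0.0496786505489198 F [ 0.2501 -0.8472 -1.9015] j [-0.4518  0.292   1.7514 -0.0003  1.0994 -0.7894]
turn 1 [ 0.0011  0.0019 -0.0007]
  shift after cm [0.2863 7.1444 0.0539]
turn -1 [-0.0011 -3.1397 -0.0017]
  shift after cm [-0.2863  7.1444 -0.0539]
[array([324.2774,   2.2719]), array([323.5815, 129.9733]), array([323.4101, 237.1984]), array([323.0221, 328.8739])]
```

View pics/w4.png

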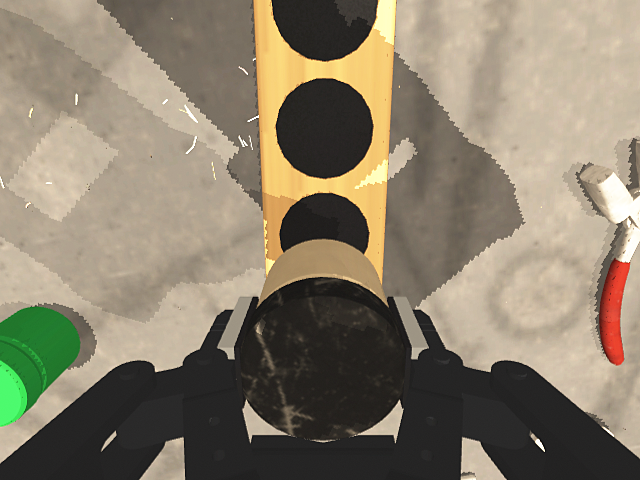

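Call:
move_arm:
  moves: "0.4 2 0.05 0 0 0 0.3;0 2 0 0 0 0 0.3;0 2 0 0 0 0 0.3;0 0.8 0 0 0 0 0.3;0 0.3 0 0 0 0 0.3;0 0 0 0 0 0 0.3"

```text
time: 5.55
tcp_pos: [0.588, -0.1646, 0.0335]
ee_rot: [0.576, -0.41, 0.41, -0.576]
contact_force: [0.8, -0.3, -0.7]
gripper_width: 0.0495
```

Call:
move_arm:
  moves: "-0.1 0.25 0 0 0 0 0.3;0 0.25 0 0 0 0 0.3;0 0 0 0 0 0 0.3"

```text
time: 5.85
tcp_pos: [0.5883, -0.1632, 0.029]
ee_rot: [-0.576, 0.409, -0.41, 0.577]
contact_force: [0.3, 0.2, -0.5]
gripper_width: 0.0493
```

Call:
move_arm:
  moves: "0 0.15 0 0 0 0 0.3;0 0 0 0 0 0 0.3"

```text
time: 6.05
tcp_pos: [0.5883, -0.1632, 0.0289]
ee_rot: [0.577, -0.409, 0.409, -0.577]
contact_force: [-4.3, 2.0, 10.4]
gripper_width: 0.0499
```

Seated (z force 10 N). Release, rise, and turn to look.

Call:
move_arm:
  moves: "0 -0.1 0 0 0 0 0.3;0 0 0 0 0 0 1;0 0 0 0 0 0 1;0 0 0 0 0 0 1;0 0 0 0 0 0 1;0 -3 0 0 0 0 1;0 -4 0 0 0 0 1;0 -4 0 0 0 0 1;0 0 0 0 0 0 1"

```text
time: 6.95
tcp_pos: [0.5916, -0.1648, 0.1449]
ee_rot: [-0.576, 0.405, -0.414, 0.577]
contact_force: [0.9, -0.7, 0.8]
gripper_width: 0.0853
```

Run:
```python
from h import *
s,im=shot("w5");
W=wristW(s);print(proj([.5854,-.1557,.07],"wrist",W))
goto([.4732,.0992,.14],SY,s)
```

```text
t 6.95 tcp [ 0.5916 -0.1648  0.1449] w 0.08534559907416077 F [ 0.8505 -0.7472  0.7742] j [-0.4561  0.2454  1.7237  0.0001  1.1599 -0.7919]
[316.1819 233.2296]
turn 1 [-0.0088 -0.0001  0.0088]
  shift after cm [-28.8313   0.488   -2.4779]
turn -1 [-0.0139  3.1414 -0.0139]
  shift after cm [28.8313  0.488   2.4779]
```

View pics/w5.png

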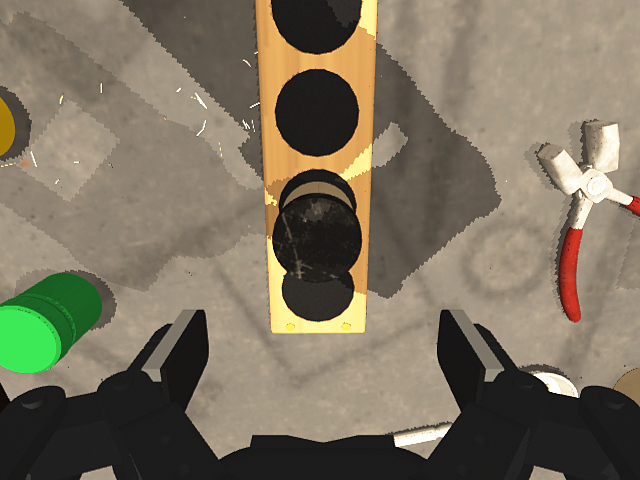

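Jar's lid at (317,237) versus 316,233 expected: within 3 mm of pad 3. Next, the bottle.

Call:
move_arm:
  moves: "0 0 0 -0.009 0 0.009 1;-4.1 0 -0.35 0 0 0 1;-4.1 0 -0.35 0 0 0 1;-4.1 0 -0.35 0 0 0 1;-4.1 0 -0.35 0 0 0 1;-4.1 0 -0.35 0 0 0 1;-4.1 0 -0.35 0 0 0 1;-2.2 0 -0.35 0 0 0 1;0 0 0 0 0 0 1"

```text
time: 7.9
tcp_pos: [0.4737, 0.084, 0.1383]
ee_rot: [0.579, -0.414, 0.402, -0.576]
contact_force: [0.3, -0.4, 0.4]
gripper_width: 0.0854
```

Run:
```python
from h import *
s,im=shot("w6");
W=wristW(s);print(proj([.4732,.0992,0.064],"wrist",W))
goto([.4732,.0992,.12],SY,s)
```

```text
t 7.9 tcp [0.4737 0.084  0.1383] w 0.08539560735273771 F [ 0.3211 -0.4463  0.3601] j [-0.0635 -0.0375  2.045   0.0055  1.1508 -0.4051]
[332.2366 229.4866]
turn 1 [ 0.0135  0.0034 -0.0111]
  shift after cm [-1.4528  1.8277  0.4555]
turn -1 [-0.0175 -3.1381 -0.0211]
  shift after cm [ 1.4528  1.8277 -0.4555]
```

View pics/w6.png

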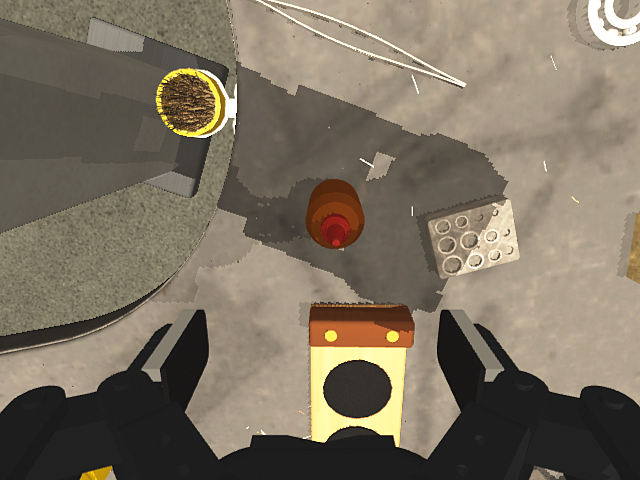

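Run:
```python
from h import *
s=robot.sense();W=wristW(s)
print(cast((335,222),.055,"wrist",W),cast((335.5,243),.092,"wrist",W),cast((334.5,197),.0,"wrist",W))
# plate corners
for c in [(509,200),(520,261),(439,278),(428,219)]: print(cast(c,.015,"wrist",W))
print(cast((367,325),.03,"wrist",W))
p=cast((335,222),.055,"wrist",W);goto([p[0],p[1],.12],SY,s)
```

```text
[0.4755 0.1002 0.055 ] [0.4754 0.0992 0.092 ] [0.4748 0.1039 0.    ]
[0.5856 0.1444 0.015 ]
[0.6133 0.1074 0.015 ]
[0.5648 0.0762 0.015 ]
[0.5395 0.1138 0.015 ]
[0.5254 0.0305 0.03  ]
turn 1 [ 0.0123  0.0021 -0.0101]
  shift after cm [-1.6298  1.8746  0.6369]
turn -1 [-0.0158 -3.1394 -0.0193]
  shift after cm [ 1.6298  1.8746 -0.6369]
```

Call:
move_arm:
  moves: "-0.8 0 0.3 0.01 0 -0.01 1;-0.8 1.5 0.35 0 0 0 1;0 0.5 0 0 0 0 1;0 0 0 0 0 0 1"

```text
time: 8.35
tcp_pos: [0.4767, 0.0987, 0.1193]
ee_rot: [0.577, -0.41, 0.409, -0.576]
contact_force: [0.7, -0.3, -0.4]
gripper_width: 0.0855
```

Run:
```python
from h import *
s,im=shot("w7");
goto([.4753,.0995,.024],SY,s)
```

```text
t 8.35 tcp [0.4767 0.0987 0.1193] w 0.08550604555858833 F [ 0.7471 -0.3402 -0.4258] j [-0.0289 -0.0025  2.05   -0.0009  1.0954 -0.3635]
turn 1 [ 0.0015 -0.0009  0.0003]
  shift after cm [-0.1228  9.5256 -0.1011]
turn -1 [-0.0005  3.1407  0.0024]
  shift after cm [0.1228 9.5256 0.1011]
```

View pics/w7.png

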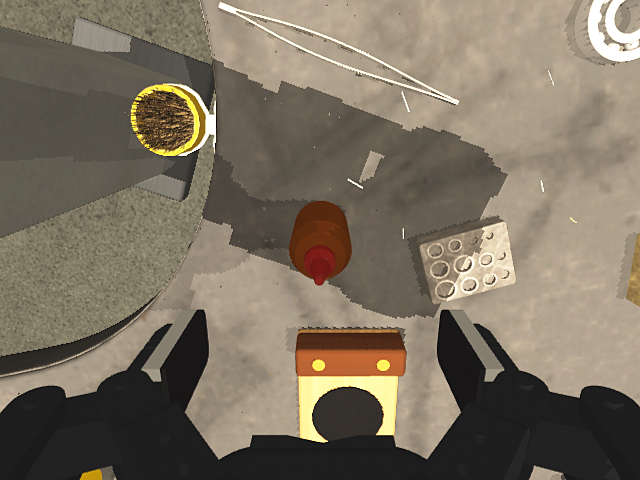

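Call:
move_arm:
  moves: "-0.1 0 -0.1 0 0 0 0.75;0 2 0 0 0 0 0.75;0 3 0 0 0 0 0.75;0 3 0 0 0 0 0.75;0 1.2 0 0 0 0 0.75;0 0.3 0 0 0 0 0.75;0 0 0 0 0 0 0.75"

```text
time: 9.1
tcp_pos: [0.4767, 0.0996, 0.0262]
ee_rot: [-0.576, 0.409, -0.41, 0.577]
contact_force: [0.8, -0.4, 0.7]
gripper_width: 0.0639
```

Call:
move_arm:
  moves: "0 0.4 0 0 0 0 0.75;0 0 0 0 0 0 0.2;0 0 0 0 0 0 0.2;0 0 0 0 0 0 0.2;0 0 0 0 0 0 0.2;0 0 0 0 0 0 0.2"
  force: 50

```text
time: 9.7
tcp_pos: [0.4769, 0.0997, 0.0224]
ee_rot: [-0.576, 0.408, -0.41, 0.577]
contact_force: [-1.9, -0.6, 6.1]
gripper_width: 0.0342
```

Run:
```python
from h import *
s,im=shot("w8")
```

```text
t 9.7 tcp [0.4769 0.0997 0.0224] w 0.0342269224006988 F [-1.9166 -0.6019  6.1345] j [-0.0267  0.1765  2.0769 -0.0007  0.8853 -0.3621]
```

View pics/w8.png

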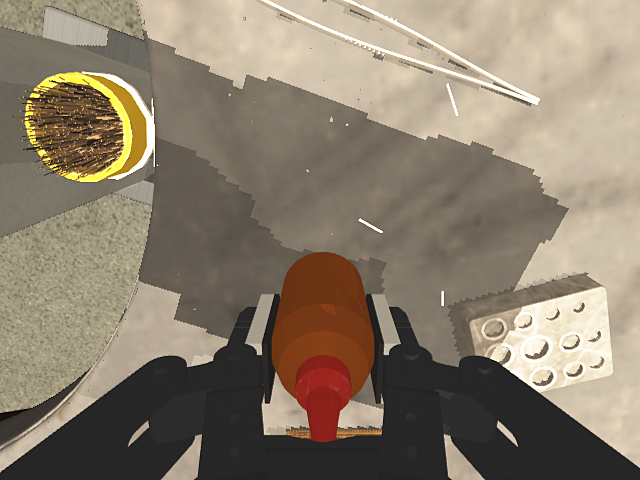

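Call:
move_arm:
  moves: "0 -2 0 0 0 0 0.2;0 -4 0 0 0 0 0.2;0 -4 0 0 0 0 0.2;0 -2 0 0 0 0 0.2;0 0 0 0 0 0 0.2"

```text
time: 10.25
tcp_pos: [0.4782, 0.0998, 0.1448]
ee_rot: [-0.575, 0.407, -0.412, 0.578]
contact_force: [0.2, 0.8, -0.3]
gripper_width: 0.0336
```

Run:
```python
from h import *
m=np.array
s={"tcp_pos":m([.4769,.0997,.0224]),"ee_rot":m([-0.576,0.408,-0.41,0.577])}
for px,z in [((322,438),.092),((323,356),.055),((322,440),.092)]:
    p=cast(px,z,"wrist",wristW(s));print(p, R.from_quat(s["ee_rot"]).as_matrix().T@(p-s["tcp_pos"]))
s=robot.sense();print(s["tcp_pos"],s["contact_force"],s["gripper_width"])
goto([.6065,-.2162,.13],SY,s)
```

```text
[0.4742 0.1068 0.092 ] [-0.0075 -0.0696 -0.    ]
[0.4758 0.1033 0.055 ] [-0.0038 -0.0326  0.0003]
[0.4744 0.1062 0.092 ] [-0.0069 -0.0696 -0.    ]
[0.4782 0.0998 0.1448] [ 0.196   0.8009 -0.2739] 0.03357375334666201
turn 1 [-0.0078 -0.0001  0.0036]
  shift after cm [34.0616  1.4798  1.6958]
turn -1 [-0.0057  3.1414 -0.0123]
  shift after cm [-34.0616   1.4798  -1.6958]
```

Call:
move_arm:
  moves: "3.5 0 0.2 0 0 0 0.2;4.5 0 0.2 0 0 0 0.2;4.5 0 0.2 0 0 0 0.2;4.5 0 0.2 0 0 0 0.2;4.5 0 0.2 0 0 0 0.2;4.5 0 0.2 0 0 0 0.2;4.5 0 0.2 0 0 0 0.2;3.5 0 0.2 0 0 0 0.2;0.3 0 0 0 0 0 0.2;0 0 0 0 0 0 0.2"

```text
time: 11.25
tcp_pos: [0.6029, -0.2189, 0.1392]
ee_rot: [-0.576, 0.411, -0.409, 0.576]
contact_force: [-0.0, 0.8, -1.6]
gripper_width: 0.034
```

Run:
```python
from h import *
s,im=shot("w9");W=wristW(s)
goto([.6065+.0035*.33,-.2162-.0035*.944,.0345],SY,s)
print([proj([*p,.012],"wrist",W) for p in [(.5432,-.0349),(.5642,-.0954),(.5854,-.1557),(.6065,-.2162)]])
```

```text
t 11.25 tcp [ 0.6029 -0.2189  0.1392] w 0.03396025539522865 F [-0.019   0.8228 -1.5945] j [-0.5249  0.3194  1.6437  0.0003  1.181  -0.8592]
turn 1 [ 0.0014 -0.0017 -0.0021]
  shift after cm [ 0.2123 10.4722  0.428 ]
turn -1 [0.0033 3.1399 0.0022]
  shift after cm [-0.2123 10.4722 -0.428 ]
[array([ 330.1501, -106.291 ]), array([329.4069,  21.9075]), array([329.164 , 130.8314]), array([328.7259, 224.9048])]
```

View pics/w9.png

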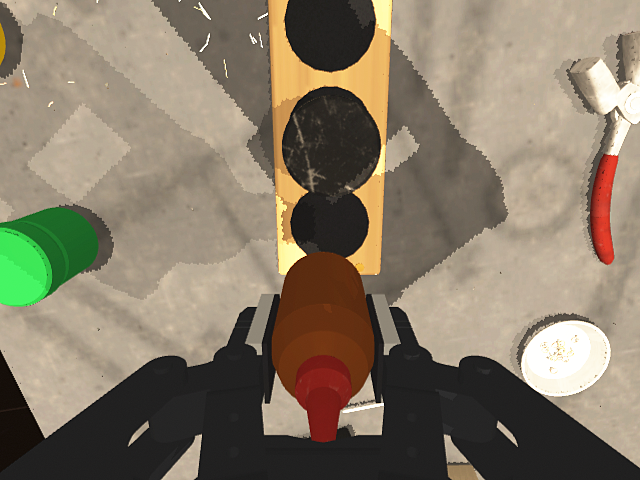

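Pad 4 at (330,223), 2 px from where I expect it. Lowering.

Call:
move_arm:
  moves: "0.2 0 0.4 0 0 0 0.2;0 3 0 0 0 0 0.2;0 3 0 0 0 0 0.2;0 3 0 0 0 0 0.2;0 0.8 0 0 0 0 0.2;0 0 0 0 0 0 0.2"

```text
time: 11.9
tcp_pos: [0.6076, -0.2179, 0.0424]
ee_rot: [0.577, -0.41, 0.408, -0.577]
contact_force: [-0.3, -0.2, 0.1]
gripper_width: 0.0339
```

Call:
move_arm:
  moves: "0.15 0.4 0 0 0 0 0.2;0 0.3 0 0 0 0 0.2;0 0.1 0 0 0 0 0.2;0 0 0 0 0 0 0.2"

```text
time: 12.3
tcp_pos: [0.6094, -0.221, 0.0365]
ee_rot: [-0.576, 0.409, -0.41, 0.577]
contact_force: [-0.2, -0.1, -1.1]
gripper_width: 0.0338
```

Call:
move_arm:
  moves: "-0.1 0.15 -0.1 0 0 0 0.2;0 0.15 0 0 0 0 0.2;0 0 0 0 0 0 0.2"

```text
time: 12.6
tcp_pos: [0.6081, -0.2205, 0.0344]
ee_rot: [-0.577, 0.409, -0.41, 0.577]
contact_force: [-4.0, 1.8, 7.7]
gripper_width: 0.0335
```

Call:
move_arm:
  moves: "0 -0.05 0 0 0 0 0.2;0 0 0 0 0 0 0.9;0 0 0 0 0 0 0.9;0 0 0 0 0 0 0.9;0 0 0 0 0 0 0.9;0 -3 0 0 0 0 0.9;0 -4 0 0 0 0 1;0 -4 0 0 0 0 1;0 -1 0 0 0 0 1;0 0 0 0 0 0 1"

```text
time: 13.6
tcp_pos: [0.6089, -0.2208, 0.1558]
ee_rot: [-0.576, 0.407, -0.412, 0.577]
contact_force: [0.2, -0.6, -0.6]
gripper_width: 0.0854
```

Run:
```python
from h import *
s,im=shot("w10");W=wristW(s)
print(proj([.6065,-.2162,.012+.064],"wrist",W),proj([.6065,-.2162,.104],"wrist",W),proj([.6065,-.2162,.067],"wrist",W))
goto([.4743,.2772,.13],SY,s)
```

```text
t 13.6 tcp [ 0.6089 -0.2208  0.1558] w 0.08540336623691475 F [ 0.1695 -0.6386 -0.5664] j [-0.5227  0.3093  1.6234  0.0001  1.2026 -0.8585]
[320.487  240.1042] [320.4411 257.2546] [320.4996 235.3924]
turn 1 [-0.0041 -0.0001  0.0046]
  shift after cm [-51.4566   2.5842   3.7054]
turn -1 [-0.0072  3.1415 -0.0065]
  shift after cm [51.4566  2.5842 -3.7054]
```

View pics/w10.png

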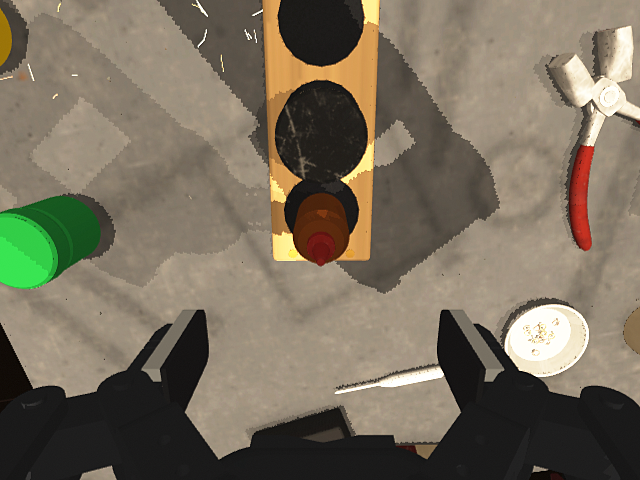

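Bottle tip (321,264), shoulder (321,236) against expected 257/235: within about 4 mm. Now the spool.

Call:
move_arm:
  moves: "-4.5 0 0.3 0 0 0 1;-4.5 0 0.3 0 0 0 1;-4.5 0 0.3 0 0 0 1;-4.5 0 0.3 0 0 0 1;-4.5 0 0.3 0 0 0 1;-4.5 0 0.3 0 0 0 1;-4.5 0 0.3 0 0 0 1;-4.5 0 0.3 0 0 0 1;-4.5 0 0.3 0 0 0 0.7;-4.5 0 0.3 0 0 0 0.7"

```text
time: 14.65
tcp_pos: [0.4854, 0.2159, 0.1502]
ee_rot: [0.578, -0.41, 0.409, -0.575]
contact_force: [1.4, -0.6, 0.6]
gripper_width: 0.0606
```

Call:
move_arm:
  moves: "-4.5 1 0.3 0 0 0 0.65;-1.9 1 0.4 0 0 0 0.65;0 0.5 0 0 0 0 0.65;0 0 0 0 0 0 0.65"

```text
time: 15.05
tcp_pos: [0.4715, 0.2766, 0.1249]
ee_rot: [0.578, -0.41, 0.409, -0.575]
contact_force: [-0.4, 0.3, -0.9]
gripper_width: 0.0555
```

Run:
```python
from h import *
s,im=shot("w11");W=wristW(s)
print(proj([.4743,.2772,.028],"wrist",W))
goto([.4743,.2772,.002],SY,s)
```

```text
t 15.05 tcp [0.4715 0.2766 0.1249] w 0.05552525957605794 F [-0.4126  0.2975 -0.888 ] j [ 0.3237  0.1314  1.8968 -0.0015  1.118  -0.0121]
[327.6435 240.2616]
turn 1 [0.0046 0.0005 0.0013]
  shift after cm [ 0.0356 12.2933  0.2892]
turn -1 [ 0.0021 -3.141  -0.0072]
  shift after cm [-0.0356 12.2933 -0.2892]
```

View pics/w11.png

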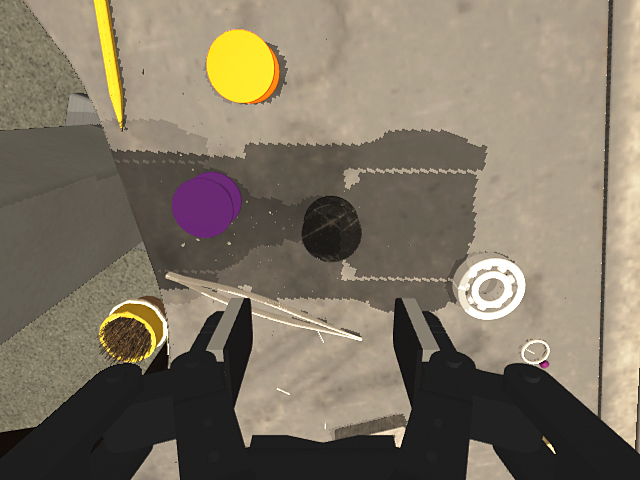

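Run:
```python
from h import *
s=robot.sense();W=wristW(s)
p=cast((332,229),.028,"wrist",W);print(p);goto([p[0],p[1],.004],SY,s)
```

```text
[0.4757 0.2846 0.028 ]
turn 1 [ 0.0026 -0.0007  0.0013]
  shift after cm [-0.6749 12.2036  0.5808]
turn -1 [-0.002   3.1409  0.004 ]
  shift after cm [ 0.6749 12.2036 -0.5808]
```

Call:
move_arm:
  moves: "-0.4 2 0.5 0 0 0 0.65;0 3 0 0 0 0 0.65;0 2 0 0 0 0 0.65;0 0 0 0 0 0 0.65"

```text
time: 15.5
tcp_pos: [0.4749, 0.2805, 0.0548]
ee_rot: [0.578, -0.411, 0.409, -0.574]
contact_force: [-0.3, -1.3, -0.8]
gripper_width: 0.0557
```

Run:
```python
from h import *
s,im=shot("w12");W=wristW(s)
goto([.4757,.2825,.003],SY,s);print(proj([.4757,.2825,.028],"wrist",W))
```

```text
t 15.5 tcp [0.4749 0.2805 0.0548] w 0.05565252437343276 F [-0.311  -1.2524 -0.7826] j [ 0.3285  0.2532  1.9063 -0.0014  0.9877 -0.0043]
turn 1 [ 0.0056 -0.0024  0.0011]
  shift after cm [-0.159   5.1821  0.1416]
turn -1 [-0.0018  3.1392  0.0088]
  shift after cm [ 0.159   5.1821 -0.1416]
[325.6792 284.0774]
```

View pics/w12.png

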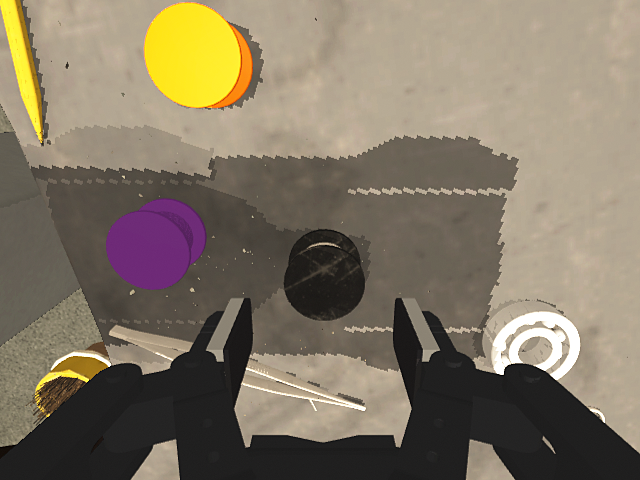

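Run:
```python
from h import *
s=robot.sense();W=wristW(s)
B=np.column_stack([SD,[0,0,-1],SY])
for q in [(365,407),(280,378),(200,350),(115,325)]: print((B.T@(cast(q,0.003,"wrist",W)-[.4757,.283,0]))*1000)
```

```text
[93.0402 -3.     25.2304]
[ 72.4909  -3.     -24.9828]
[ 53.6309  -3.     -69.8877]
[  37.5536   -3.     -115.7459]
```

Call:
move_arm:
  moves: "-0.2 2 0.1 0 0 0 0.65;0 2.3 0 0 0 0 0.65;0 0.9 0 0 0 0 0.65;0 0 0 0 0 0 0.65;0 0 0 0 0 0 0.2;0 0 0 0 0 0 0.2;0 0 0 0 0 0 0.2;0 0 0 0 0 0 0.2;0 0 0 0 0 0 0.2"
  force: 40

```text
time: 16.45
tcp_pos: [0.4785, 0.2853, 0.0076]
ee_rot: [-0.576, 0.408, -0.411, 0.577]
contact_force: [0.1, -1.1, 7.2]
gripper_width: 0.0357
```

Run:
```python
from h import *
s,im=shot("w13");W=wristW(s)
goto([.4757,.283,.003],SY,s);print(proj([.4757,.283,.028],"wrist",W))
```

```text
t 16.45 tcp [0.4785 0.2853 0.0076] w 0.035697389668447536 F [ 0.0951 -1.1305  7.1722] j [ 0.3346  0.3444  1.9008 -0.0016  0.8927 -0.0002]
turn 1 [-0.0038 -0.0001  0.0013]
  shift after cm [ 0.1198  0.4606 -0.3407]
turn -1 [-0.002   3.1415 -0.006 ]
  shift after cm [-0.1198  0.4606  0.3407]
[312.7681 347.6714]
```

View pics/w13.png

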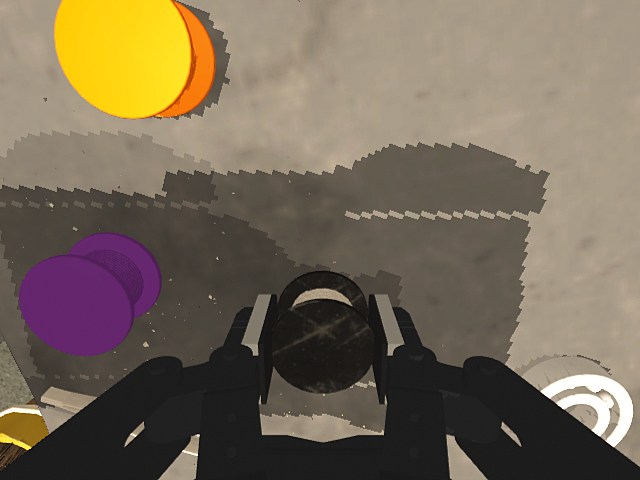

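Call:
move_arm:
  moves: "0 -2 0 0 0 0 0.2;0 -4 0 0 0 0 0.2;0 -3 0 0 0 0 0.2;0 0 0 0 0 0 0.2"

```text
time: 16.9
tcp_pos: [0.4804, 0.2863, 0.1012]
ee_rot: [-0.573, 0.407, -0.412, 0.58]
contact_force: [1.4, -0.1, -1.4]
gripper_width: 0.0361
```

Run:
```python
from h import *
s=robot.sense();print(s["tcp_pos"],s["gripper_width"],s["contact_force"]);goto([.5642-.001*.33,-.0954+.001*.944,.0196],SY,s)
```

```text
[0.4804 0.2863 0.1012] 0.03614170685330161 [ 1.3621 -0.1332 -1.4232]
turn 1 [-0.0112 -0.0001  0.0009]
  shift after cm [38.698   8.1554 -4.6718]
turn -1 [-0.0014  3.1415 -0.0176]
  shift after cm [-38.698    8.1554   4.6718]
```

Call:
move_arm:
  moves: "3.5 0 -0.4 0 0 0 0.2;4.5 0 -0.6 0 0 0 0.2;4.5 0 -0.6 0 0 0 0.2;4.5 0 -0.6 0 0 0 0.2;4.5 0 -0.6 0 0 0 0.2;4.5 0 -0.6 0 0 0 0.2;4.5 0 -0.6 0 0 0 0.2;4.5 0 -0.5 0 0 0 0.2;3.5 0 -0.2 0 0 0 0.2;0 0 0 0 0 0 0.2"

```text
time: 17.9
tcp_pos: [0.5601, -0.0979, 0.0958]
ee_rot: [0.576, -0.41, 0.412, -0.575]
contact_force: [-0.4, 1.1, -1.0]
gripper_width: 0.036
```

Run:
```python
from h import *
s,im=shot("w14");W=wristW(s)
goto([.5642-.001*.33,-.0954+.001*.944,.0196],SY,s)
print([proj([*p,.012],"wrist",W) for p in [(.5432,-.0349),(.5642,-.0954)]])
```

```text
t 17.9 tcp [ 0.5601 -0.0979  0.0958] w 0.03603043408960274 F [-0.4226  1.0693 -0.9882] j [-0.3721  0.2189  1.8574 -0.0008  1.0631 -0.7025]
turn 1 [-0.0013 -0.0051  0.002 ]
  shift after cm [-0.1994  7.6153  0.4698]
turn -1 [-0.0032  3.1365 -0.002 ]
  shift after cm [ 0.1994  7.6153 -0.4698]
[array([330.4429, 134.9522]), array([330.0162, 244.9268])]
```

View pics/w14.png

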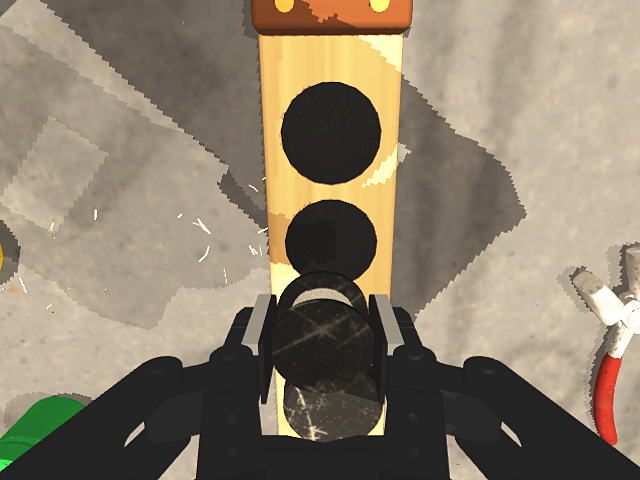

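Pad 1 seen at (331,133), expected (330,135): good. Lowering.

Call:
move_arm:
  moves: "-0.2 0 0.5 0 0 0 0.2;0 3 0 0 0 0 0.2;0 3 0 0 0 0 0.2;0 0.8 0 0 0 0 0.2;0 0 0 0 0 0 0.2"

```text
time: 18.45
tcp_pos: [0.5622, -0.0887, 0.0266]
ee_rot: [0.577, -0.41, 0.408, -0.577]
contact_force: [0.1, -0.8, -0.4]
gripper_width: 0.036
```

Call:
move_arm:
  moves: "0.55 0.2 0 0 0 0 0.2;0 0.3 0 0 0 0 0.2;0 0.1 0 0 0 0 0.2;0 0 0 0 0 0 0.2"

```text
time: 18.85
tcp_pos: [0.5657, -0.0959, 0.0227]
ee_rot: [-0.576, 0.409, -0.41, 0.577]
contact_force: [0.0, 0.5, -1.1]
gripper_width: 0.0361
```

Call:
move_arm:
  moves: "-0.15 0.15 -0.1 0 0 0 0.2;0 0.15 0 0 0 0 0.2;0 0.1 0 0 0 0 0.2;0 0 0 0 0 0 0.2"

```text
time: 19.25
tcp_pos: [0.564, -0.0945, 0.0196]
ee_rot: [0.577, -0.409, 0.409, -0.576]
contact_force: [-6.1, 2.0, 10.8]
gripper_width: 0.0357
```

Call:
move_arm:
  moves: "0 -0.1 0 0 0 0 0.2;0 0 0 0 0 0 0.9;0 0 0 0 0 0 0.9;0 0 0 0 0 0 0.9;0 0 0 0 0 0 0.9;0 -3 0 0 0 0 1;0 -4 0 0 0 0 1;0 -4 0 0 0 0 1;0 -1 0 0 0 0 1;0 0 0 0 0 0 1"

```text
time: 20.25
tcp_pos: [0.5652, -0.0951, 0.1414]
ee_rot: [-0.576, 0.407, -0.412, 0.577]
contact_force: [0.2, 1.1, 0.9]
gripper_width: 0.0855
```

Run:
```python
from h import *
s,im=shot("w15");W=wristW(s)
print(proj([.5642,-.0954,.04],"wrist",W))
c=np.array([.5758,.1105]); j=np.array([.0268,-.0372,0]);j/=np.linalg.norm(j);print(j)
goto([*c,.13],j,s)
```

```text
t 20.25 tcp [ 0.5652 -0.0951  0.1414] w 0.08550238202734495 F [0.2147 1.1094 0.9129] j [-0.3644  0.1626  1.8277 -0.0001  1.1453 -0.7   ]
[320.0009 237.0286]
[ 0.5845 -0.8114  0.    ]
turn 1 [-0.0064  1.2822  0.0005]
  shift after cm [-12.8759   1.1431 -16.064 ]
turn -1 [ 0.0006 -1.8594  0.007 ]
  shift after cm [12.8759  1.1431 16.064 ]
```

View pics/w15.png

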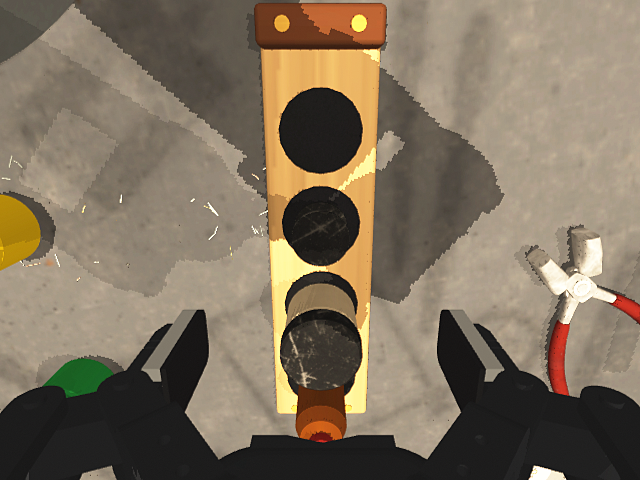

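Call:
move_arm:
  moves: "0 -1 0 0 0.1495 0 1;0 0 0 0 0.1495 0 1;0 0 0 0 0.1495 0 1;0 0 0 0 0.1495 0 1;0 0 0 0 0.1495 0 1;0 0 0 0 0.1495 0 1;0 0 0 0 0.1495 0 1;0 0 0 0 0.1495 0 1;0 0 0 0 0.0862 0 1"

```text
time: 21.2
tcp_pos: [0.5623, -0.094, 0.1461]
ee_rot: [-0.217, 0.674, -0.673, 0.215]
contact_force: [0.0, 0.8, 0.5]
gripper_width: 0.0852
```

Call:
move_arm:
  moves: "-2.6 0 -3.2 0 0 0 1;-2.6 0 -3.2 0 0 0 1;-2.6 0 -3.2 0 0 0 1;-2.6 0 -3.2 0 0 0 1;-2.5 0 -3.2 0 0 0 1;0 2 0 0 0 0 1;0 0 0 0 0 0 1"

```text
time: 21.9
tcp_pos: [0.5714, 0.1117, 0.1239]
ee_rot: [-0.221, 0.673, -0.672, 0.215]
contact_force: [0.1, 0.4, -1.4]
gripper_width: 0.0856
```

Run:
```python
from h import *
s,im=shot("w16");W=wristW(s)
goto([.5758,.1105,.0],[.5845,-.8114,0],s); print(proj([.5758,.1105,.015],"wrist",W))
```

```text
t 21.9 tcp [0.5714 0.1117 0.1239] w 0.08562265895335688 F [ 0.0772  0.4151 -1.3615] j [-0.0012  0.214   1.804  -0.0008  1.132   0.9436]
turn 1 [0.0043 0.0021 0.0072]
  shift after cm [-0.2841 12.3883  0.3553]
turn -1 [ 0.0113 -3.1394 -0.0067]
  shift after cm [ 0.2841 12.3883 -0.3553]
[329.6051 228.0293]
```

View pics/w16.png

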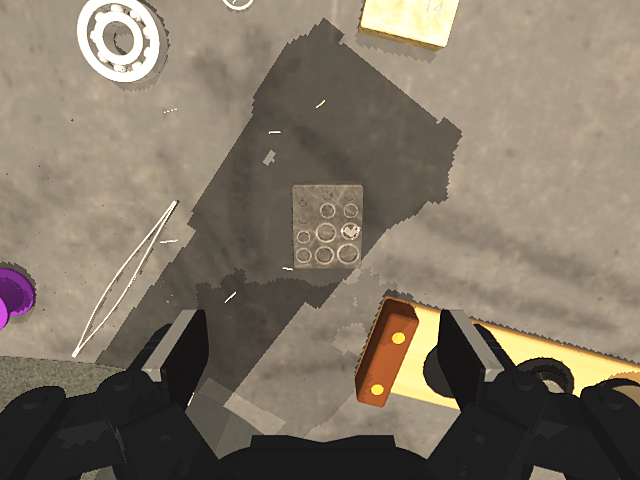

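Run:
```python
from h import *
s=robot.sense();W=wristW(s)
j=np.array([.5845,-.8114,0]);X=np.cross([0,0,-1],j);B=np.column_stack([X,[0,0,-1],j])
c=cast((328,226),.015,"wrist",W);print(c)
for q in [(385,297),(419,318)]: print((B.T@(cast(q,0.03,"wrist",W)-c))*1000)
for q in [(293,186),(361,186),(363,268),(293,268)]: print(cast(q,.015,"wrist",W), (B.T@(cast(q,0.015,"wrist",W)-c))*1000)
goto([*c[:2],0],j,s)
```

```text
[0.5772 0.1111 0.015 ]
[ 44.2213 -15.      37.6732]
[ 59.739  -15.      61.2572]
[0.5857 0.1449 0.015 ] [-26.6357   0.     -22.5547]
[0.6112 0.1097 0.015 ] [-26.7398   0.      20.9351]
[0.5671 0.074  0.015 ] [29.8862  0.     24.1082]
[0.539  0.1128 0.015 ] [ 30.036    0.     -23.7547]
turn 1 [0.0029 0.0007 0.0053]
  shift after cm [-0.3972 12.5397  0.266 ]
turn -1 [ 0.0084 -3.1408 -0.0046]
  shift after cm [ 0.3972 12.5397 -0.266 ]
```

Call:
move_arm:
  moves: "-0.25 1 0.33 0 0 0 0.75;0 3 0 0 0 0 0.75;0 3 0 0 0 0 0.75;0 3 0 0 0 0 0.75;0 1 0 0 0 0 0.75;0 0 0 0 0 0 0.75"

```text
time: 22.55
tcp_pos: [0.578, 0.1086, 0.0174]
ee_rot: [-0.218, 0.673, -0.673, 0.216]
contact_force: [-0.0, 0.4, 0.5]
gripper_width: 0.0639
```

Run:
```python
from h import *
s,im=shot("w17");W=wristW(s)
goto([.5758,.1105,.001],[.5845,-.8114,0],s); print(proj([.5758,.1105,.015],"wrist",W))
```

```text
t 22.55 tcp [0.578  0.1086 0.0174] w 0.06390887758085256 F [-0.0386  0.3866  0.5392] j [-0.0067  0.3884  1.8169 -0.0008  0.9387  0.9415]
turn 1 [ 0.0009 -0.0013  0.0022]
  shift after cm [ 0.0654  1.6371 -0.2858]
turn -1 [-0.0035  3.1403  0.0014]
  shift after cm [-0.0654  1.6371  0.2858]
[317.0395 313.0353]
```

View pics/w17.png

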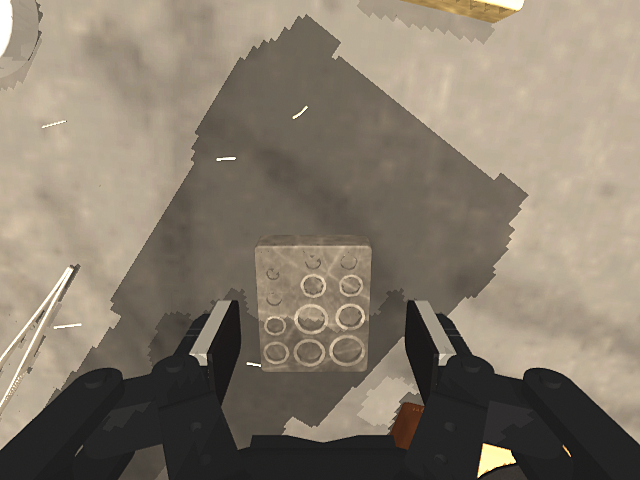

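Call:
move_arm:
  moves: "0 0.8 -0.35 0 0 0 0.75;0 0.5 0 0 0 0 0.75;0 0.3 0 0 0 0 0.75;0 0 0 0 0 0 0.75"

```text
time: 23.0
tcp_pos: [0.5769, 0.1123, 0.003]
ee_rot: [0.217, -0.673, 0.673, -0.217]
contact_force: [-0.3, 0.5, 0.4]
gripper_width: 0.0638
```

Call:
move_arm:
  moves: "0 0.1 0.15 0 0 0 0.75;0 0 0 0 0 0 0.3;0 0 0 0 0 0 0.3;0 0 0 0 0 0 0.3;0 0 0 0 0 0 0.3;0 0 0 0 0 0 0.3"
  force: 50

```text
time: 23.6
tcp_pos: [0.5783, 0.1112, 0.0027]
ee_rot: [0.217, -0.673, 0.673, -0.218]
contact_force: [-2.8, 1.4, 5.1]
gripper_width: 0.0443
```

Run:
```python
from h import *
s,im=shot("w18");W=wristW(s)
```

```text
t 23.6 tcp [0.5783 0.1112 0.0027] w 0.044338266372532714 F [-2.768   1.4224  5.0532] j [-0.0024  0.4137  1.817  -0.0003  0.9092  0.9445]
```

View pics/w18.png

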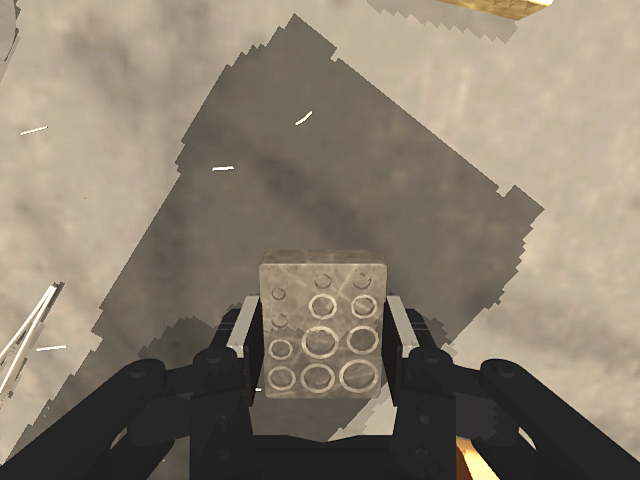

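Plate gripped, top corners about (259,265)–(383,398).

Call:
move_arm:
  moves: "0 -2 0 0 0 0 0.3;0 -4 0 0 0 0 0.3;0 -3 0 0 0 0 0.3;0 0 0 0 0 0 0.3"

```text
time: 24.05
tcp_pos: [0.5807, 0.1109, 0.0958]
ee_rot: [0.214, -0.672, 0.674, -0.22]
contact_force: [1.2, -0.2, -4.6]
gripper_width: 0.0445
```

Run:
```python
from h import *
m=np.array
s={"tcp_pos":m([.5783,.1112,.0027]),"ee_rot":m([0.217,-0.673,0.673,-0.218])}
M=R.from_quat(s["ee_rot"]).as_matrix()
P=[cast(q,.015,"wrist",wristW(s)) for q in [(259,265),(387,265),(383,398),(264,398)]]
print(m([M.T@(p-s["tcp_pos"]) for p in P])*1000, M.T@(np.mean(P,0)-s["tcp_pos"])*1000)
s=robot.sense();print(s["tcp_pos"],s["gripper_width"],s["contact_force"],s["joint_pos"]);goto([.5432,-.0349,.1],SY,s)
```

```text
[[-26.1878 -12.2747 -22.9213]
 [-26.2323 -12.2552  21.9307]
 [ 29.9891 -12.3303  23.1922]
 [ 30.0344 -12.3507 -23.6211]] [  1.9009 -12.3027  -0.3549]
[0.5807 0.1109 0.0958] 0.0445111808456104 [ 1.2302 -0.1902 -4.6395] [-0.0025  0.2632  1.8035 -0.0011  1.0652  0.9443]
turn 1 [-0.0102 -1.2822 -0.0021]
  shift after cm [12.5247 -0.4233 -8.3501]
turn -1 [ 0.0023  1.8594 -0.0111]
  shift after cm [-12.5247  -0.4233   8.3501]
```

Call:
move_arm:
  moves: "0 0 0 0 -0.1495 0 0.3;0 0 0 0 -0.1495 0 0.3;0 0 0 0 -0.1495 0 0.3;0 0 0 0 -0.1495 0 0.3;0 0 0 0 -0.1495 0 0.3;0 0 0 0 -0.1495 0 0.3;0 0 0 0 -0.1495 0 0.3;0 0 0 0 -0.1495 0 0.3;0 0 0 0 -0.0862 0 0.3"

```text
time: 24.95
tcp_pos: [0.5757, 0.1108, 0.0884]
ee_rot: [0.578, -0.409, 0.407, -0.576]
contact_force: [0.2, 0.5, -5.9]
gripper_width: 0.0447
```

Call:
move_arm:
  moves: "3.1 0 -2.1 0 0 0 0.3;3.1 0 -2.1 0 0 0 0.3;3.1 0 -2.1 0 0 0 0.3;3 0 -2 0 0 0 0.3;0 0 0 0 0 0 0.3;0 0 0 0 0 0 0.3"

```text
time: 25.55
tcp_pos: [0.5382, -0.0328, 0.0895]
ee_rot: [0.576, -0.411, 0.409, -0.576]
contact_force: [-0.2, 0.2, -5.5]
gripper_width: 0.0446
```

Run:
```python
from h import *
s,im=shot("w19");W=wristW(s)
goto([.5432-.002*.33,-.0349+.002*.944,.0147],SY,s)
print(proj([.5432,-.0349,.012],"wrist",W))
```

```text
t 25.55 tcp [ 0.5382 -0.0328  0.0895] w 0.04456959925744505 F [-0.2412  0.1714 -5.4924] j [-0.2711  0.1675  1.9312 -0.0001  1.0457 -0.6049]
turn 1 [ 0.0024 -0.0021 -0.0015]
  shift after cm [0.1672 7.48   0.4042]
turn -1 [0.0024 3.1395 0.0038]
  shift after cm [-0.1672  7.48   -0.4042]
[329.5482 256.378 ]
```

View pics/w19.png

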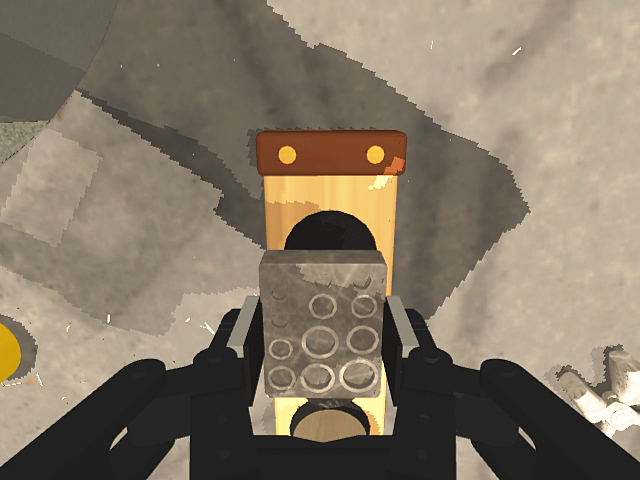

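Call:
move_arm:
  moves: "0.1 0 0.4 0 0 0 0.3;0 2.5 0 0 0 0 0.3;0 2.5 0 0 0 0 0.3;0 1.3 0 0 0 0 0.3;0 0 0 0 0 0 0.3"

```text
time: 26.1
tcp_pos: [0.5424, -0.0309, 0.0266]
ee_rot: [0.577, -0.41, 0.408, -0.576]
contact_force: [0.1, -0.1, -5.0]
gripper_width: 0.0443
```

Call:
move_arm:
  moves: "0.15 0.6 0 0 0 0 0.3;0 0.4 0 0 0 0 0.3;0 0 0 0 0 0 0.3"

```text
time: 26.4
tcp_pos: [0.545, -0.0336, 0.0194]
ee_rot: [-0.576, 0.409, -0.41, 0.577]
contact_force: [-1.1, 0.6, -4.5]
gripper_width: 0.0443
```

Call:
move_arm:
  moves: "0 0.2 -0.2 0 0 0 0.3;0 0.1 0 0 0 0 0.3;0 0.1 0 0 0 0 0.3;0 0 0 0 0 0 0.3"

```text
time: 26.8
tcp_pos: [0.5428, -0.0342, 0.0152]
ee_rot: [-0.576, 0.409, -0.41, 0.577]
contact_force: [-0.0, 0.1, -6.5]
gripper_width: 0.0445
```

Call:
move_arm:
  moves: "0 0.1 0 0 0 0 0.3;0 0 0 0 0 0 0.3"

```text
time: 27.0
tcp_pos: [0.543, -0.0343, 0.0147]
ee_rot: [-0.576, 0.409, -0.41, 0.577]
contact_force: [-2.2, 0.2, 1.6]
gripper_width: 0.0444
```

Seated. Release, rise and back off so that the cameras see the whole stand.

Call:
move_arm:
  moves: "0 0 0 0 0 0 0.9;0 0 0 0 0 0 0.9;0 0 0 0 0 0 0.9;0 0 0 0 0 0 0.9;0 -3 0 0 0 0 0.9;0 -4 0 0 0 0 0.9;0 -4 0 0 0 0 0.9;0 -4 0 0 0 0 0.9;0 -4 0 0 0 0 0.9;0 0 0 0 0 0 0.9"

```text
time: 28.0
tcp_pos: [0.5464, -0.035, 0.2114]
ee_rot: [-0.575, 0.404, -0.414, 0.578]
contact_force: [-0.3, 0.5, 1.1]
gripper_width: 0.0768
```

Run:
```python
from h import *
s,im=shot("w20");W=wristW(s)
print(proj([.5432,-.0349,.027],"wrist",W),proj([.5642,-.0954,.04],"wrist",W))
```

```text
t 28.0 tcp [ 0.5464 -0.035   0.2114] w 0.0768152620815962 F [-0.2933  0.4772  1.1211] j [-0.2711  0.0158  1.848  -0.0002  1.2632 -0.6069]
[316.3333 204.1391] [316.4284 280.4467]
```

View pics/w20.png

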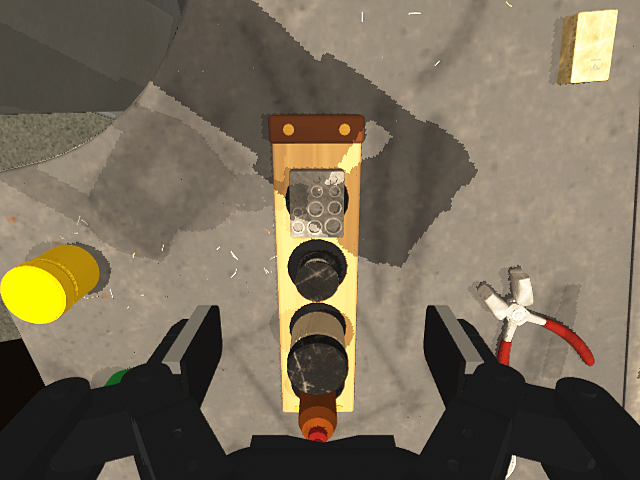

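Call:
move_arm:
  moves: "-3 -1 -3 0 0 0 0.9;-4 0 -3 0 0 0 0.9;-4 0 -3 0 0 0 0.9;-4 0 -2 0 0 0 0.9;-4 0 -1 0 0 0 0.9;-2 0 0 0 0 0 0.9;0 0 0 0 0 0 0.9"

```text
time: 28.75
tcp_pos: [0.3584, 0.1262, 0.2124]
ee_rot: [0.578, -0.408, 0.408, -0.577]
contact_force: [-0.2, -0.1, 0.2]
gripper_width: 0.0771
```

Run:
```python
from h import *
print(robot.sense()["tcp_pos"])
im=robot.camera("top")[:,:,::-1].copy()
c=cv2.resize(im[180:260,290:440],(750,400),interpolation=cv2.INTER_CUBIC);cv2.imwrite("pics/top1.png",c)
f=lambda p:(proj(p)-[290,180]+.5)*5
for p in [(.5432,-.0349,.027),(.5642,-.0954,.04),(.5854,-.1557,.07),(.6065,-.2162,.076),(.6065,-.2162,.104)]: print(f(p))
```

```text
[0.3584 0.1262 0.2124]
[225.7261 248.7848]
[348.7284 205.2672]
[477.3206 154.5317]
[604.4244 111.2741]
[613.8108  99.952 ]
```

View pics/top1.png

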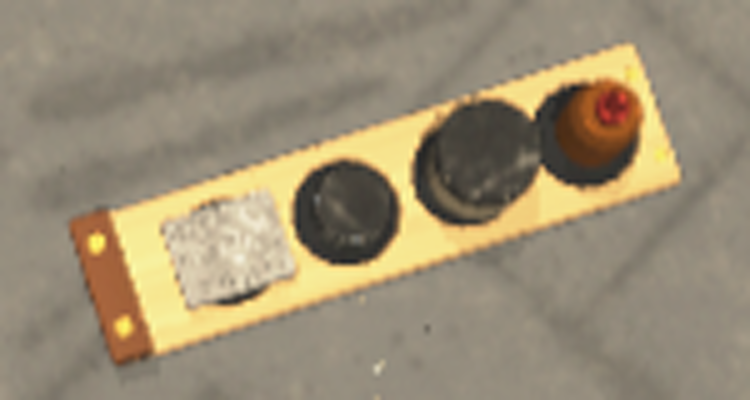

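Run:
```python
from bench import robot
s=robot.sense();print(s["time"],s["contact_force"],s["joint_vel"]);print(robot.job_done())
```

```text
28.8 [-0.21666341  0.30847692 -0.02610868] [-3.87328139e-02  1.66860759e-02 -1.89711376e-02 -4.71339766e-03
 -5.73307364e-05 -7.82979154e-03]
the job is handed in; nothing more can be done
None
```

I put the dapping plate on pad 1 (next to the stop), the spool on pad 2, the jar on pad 3 and the bottle on pad 4. All four are standing and released, and I handed the job in at 28.8 s with the arm clear. `job_done()` reports no verdict.

| Item | Last checks, offset from pad centre | Camera |
|---|---|---|
| Plate | about 1–2 mm | wrist and top |
| Spool | about 1 mm | wrist; not measured in the top view |
| Jar | about 2.5 mm (wrist), about 5 mm (top) | the two disagree |
| Bottle | about 1–4 mm | wrist and top |

- **Jar:** the two cameras disagree on it. The top camera also placed it about 5 mm differently from the close wrist views before the grasp. Both readings are well within the 12 mm limit.
- **Forces:** the highest vertical force on the tool I saw was about 11 N, while setting things down.
- **Not checked:** I judged height and uprightness from how far the tool went down and from the pictures; I did not measure them separately.

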